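Unmould a blind-baked tartlet case from its loose-bottomed tin

ROBOT

A 6-joint arm with a two-finger parallel gripper is mounted at the origin on a cart in front of the work surface, level with it; the furniture and walls round the work are solid. World frame = base frame: x ahead of the robot, y to its left, z up, the work surface at z = 0. Lengths are in m, angles in rad, forces in N, time in s.
With the tool pointing down it reaches from about 0.35 to 0.8 m from the base axis. Payload 7.3 kg.
Tool frame: the origin (TCP) lies at the very end of the fingers, on their centre line; the grasp point (between the pads) lies 19 mm behind it (robot.grip_point_offset is the distance from the TCP to the grasp point, in m); z points along the fingers, y is the line along which they close (so a half turn about z gives the same grasp; the last joint's range is limited). The gripper opens to 85 mm and grips with 20 to 120 N. Pads are 22 mm wide; open, the fingers measure 114 mm over their backs; the gripper's body (76 mm by 85 mm) begins 54 mm behind the grasp point. The pads swing forward as they close: fully open they stand 13 mm farther back than shut.
Start: joints at [0.993, 0.342, 1.524, -0, 1.275, -0.146], TCP at [0.22, 0.477, 0.231] pointing down, gripper open.
Joint ranges: [-2.53, 2.53], [-0.77, 2.02], [0.04, 2.7], [-1, 4.14], [0.28, 2.66], [-3.11, 3.11]. Speed limits (rad/s): [2.57, 2.57, 3.14, 3.14, 3.14, 3.14].

INTERFACE

Orientations are given as a unit quaternion [x, y, z, w].
In Python, from rig import robot gives the robot as it stands. Calls block until the motion is done:
- robot.move_ptp(position, orientation): joint-space move of the TCP to a pose.
- robot.move_straight(position, orientation=None, v=0.15, f_stop=None): straight line of the TCP; orientation=None keeps the orientation; v is the mean speed in m/s. With f_stop (N) it stops when the force on the tool has changed by that much, and returns True; else False.
- robot.move_j(angles): joint-space move.
- robot.gripper_open() and robot.close_gripper(force=None): open the fingers fully, or close them until they stop; force is the grip in N (None keeps the last).
- robot.dwell(seconds).
- robot.solve_ik(position, orientation): joint angles nearest the present ones, or None.
- robot.read_state(): the state.
- robot.snapshot(name): name is "scene" or "top" or "wrist"; returns the picture (400x640x3 uint8, blue, green, red); there is no depth.
- robot.calibration(name): a dict with "vfov" (degrees; the focal length in pixels is half the picture's height over the tangent of half this angle, whatever the lens; pixels are square), "cx", "cy" (the principal point, pixels), "k1" (the pictures are not rectified: a ray, as slopes to the right and down, at radius r is drawn at 1 + k1 r^2 times it, then the intrinsics apply), "cam_to_world" (4x4, takes a point from camera to world coordinates). Camera axes: x right, y up, looking along -z (the intrinsics and any distortion apply to the point x, -y, -z); pixel columns grow to the right and rows downward; lengths in m; the calibration is good to about 2 mm. A picture is of the moment at which its call begins: read the wrist's pose just before it. calibration takes no time and is no camera call; for the wrist camera it gives the pose at the moment of the call.
A pose or a line that the arm cannot do raises robot.Unreachable and nothing moves.
- robot.sign_off(): hands the job in; it is judged then, once.
The state is a dict: "time_s": time; "q": joint angles; "joint_vel": joint speeds; "joint_torque": joint torques, N m; "tcp_pos": TCP position; "eef_rot": TCP orientation; "ft_force": force on the tool from outside, world axes, zero at the start; "wrist_torque": the same for the moment, N m; "finger_gap": finger opening in m; "finger_force": force on a finger pad.
Only numpy, scipy, OpenCV 4.12 (cv2) and the standard library are available. Lean on these libraries where they do the work, as an engineer would, in place of code of your own. Each camera call takes 0.05 s, during which the arm holds its last target. There are 200 camera calls.

TASK

Turn the baked tartlet case out of its loose-bottomed tin: lift the wooden pastry press out and stand it on the middle of the cork coaster, then lower the tin over the small upturned glass so that the ring slips down to the worktop and the case stays up on the glass on the tin's bottom; let go of the ring there. Then set the pastry case on the middle of the plate, and after it lay the tin's bottom and the ring flat in the steel tray, side by side, clear of each other, ready to be washed. Keep the case level and do not drop it, leave the small glass standing where it is and do not disturb the other things.

Things in the scene. Friction and masses are not known exactly. Their poses are not given: they have to be found in the camera images.
- pastry_press: Turned pale-wood pastry press, 62 mm tall, 0.09 kg: a disc foot 36 mm across and 12 mm high, a thin neck (15 mm) and a round knob on top, widest (28 mm) at 49 mm above the underside, where it can be gripped. At the start it stands upright in the pastry case. Origin: centre of its underside; z is its axis, up.
- pastry_case: Round golden baked pastry case (rigid, open shell), 50 mm outside diameter, 17 mm high, straight sides, wall 4 mm, floor 4 mm, 0.05 kg. At the start it stands on the tin's bottom inside the tin ring, its top 5 mm below the ring's rim, with a 6 mm gap all round, too narrow for fingers. Origin: centre of its underside; z is its axis, up.
- tin_bottom: The tin's loose bottom: a flat steel disc, 60 mm diameter, 4 mm thick, 0.045 kg. At the start it lies on the lip inside the tin ring, under the pastry case; only its edge shows. Nothing holds it down: it can be pushed up out of the ring from below. Origin: centre of its underside; z up.
- tin_ring: The tin's ring: metal tube 28 mm high, 66 mm outside diameter (68 over the rim bead), 62 inside; a 2 mm thick lip at its foot leaves a 53 mm round opening in the underside; 0.08 kg. Grip it across its outside. At the start it stands on the worktop; the tin bottom lies on its lip with the case and press on top, all centred, and lifts with it. Origin: centre of its underside; z is its axis, up.
- small_glass: Small clear drinking glass standing mouth down on the worktop, 58 mm tall, 47 mm across at the worktop, tapering to about 40 mm at its flat top; 0.12 kg. It passes through the opening of the tin ring (3 mm to spare all round), but not the tin bottom. Not fastened. Origin: centre of its mouth, on the worktop; z up.
- plate: Round cream-white ceramic plate, 170 mm diameter, 18 mm high at the rim, fixed in place; its flat middle is 100 mm across and 5 mm above the worktop. Origin: centre of its underside, on the worktop.
- coaster: Square cork coaster, 100 x 100 x 7 mm, fixed in place, lying flat on the worktop. Origin: centre of its underside; its top is 7 mm above.
- tray: Shallow rectangular steel tray, 206 mm long (its x axis) by 146 mm wide (its y axis), fixed in place; walls 3 mm thick and 15 mm high with the rolled rim, flat floor 3 mm above the worktop, 200 x 140 mm inside. Origin: centre of its underside, on the worktop.
- wide_glass: Bystander: larger clear drinking glass standing mouth down, 77 mm across, 99 mm tall, too wide for the tin. Leave it alone. Origin: centre of its mouth, on the worktop.
- pepper: Bystander: pepper shaker, 44 mm across, 90 mm tall, upright, grey with clear top. Leave it alone. Origin: centre of its underside.
There are look-alikes about, which are no part of the job. Of the things that look like the tin_ring, the larger one is meant.

How it is judged:
By the outcome, as a careful person would: the job done as asked, in the order asked, and still so for the second after the job is handed in, with the robot touching nothing.
It also fails if it takes over 96 s, if anything falls off the work surface, if the arm or the gripper's body presses on something with over 40 N, if the wrist force passes 120 N, or if a joint passes its speed limit or range.

## Working session

There is one attempt and no reset: what is moved stays moved. The work goes in short steps, each a Python script; the robot and the scene stay as the last script left them, time stands still between calls to the robot, and variables do not carry over. Pictures are saved under pics/ and viewed, at most 17 in all, crops included, and the job is handed in when it is done.

```bash
mkdir -p pics; ls
python3 - <<'E'
from rig import robot
import cv2,numpy as np
for n in("scene","top"):
    im=robot.snapshot(n);cv2.imwrite(f"pics/{n}0.png",im)
    c=robot.calibration(n);print(n,c)
s=robot.read_state();print(s)
E
```

```text
pics
scene {'vfov': 45.69735779435617, 'cx': 324.42880735330544, 'cy': 203.44872757096854, 'k1': -0.072922696211778, 'cam_to_world': array([[ 0.59302367,  0.62219225, -0.51107702,  0.03532379],
       [-0.80515599,  0.46362189, -0.36983587, -0.39888914],
       [ 0.00683748,  0.63081815,  0.77590058,  0.85416268],
       [ 0.        ,  0.        ,  0.        ,  1.        ]])}
top {'vfov': 55.51134840275629, 'cx': 317.3043470574018, 'cy': 194.61547411929814, 'k1': -0.02597361122593423, 'cam_to_world': array([[-0.00971474,  0.99523181, -0.09705287,  0.48301811],
       [-0.99993161, -0.0090367 ,  0.00742345,  0.01266719],
       [ 0.00651102,  0.09711835,  0.99525154,  0.99507172],
       [ 0.        ,  0.        ,  0.        ,  1.        ]])}
{'time_s': 0.1, 'q': array([ 9.92958399e-01,  3.42645053e-01,  1.52488435e+00, -6.02542594e-06,
        1.27537483e+00, -1.45980350e-01]), 'joint_vel': array([ 1.11409443e-03, -3.43218716e-03, -3.10394717e-03,  1.37278589e-03,
       -6.60129254e-05,  1.37402548e-06]), 'joint_torque': array([ 1.87463185e-03, -4.34446156e+01, -2.46488982e+01, -8.47472074e-05,
        4.64555676e-03, -4.78322193e-05]), 'tcp_pos': array([0.21953176, 0.47653103, 0.23071256]), 'eef_rot': array([ 2.14253836e-01,  9.76777796e-01, -6.14328990e-04, -2.29493936e-04]), 'ft_force': array([ 0.15745464, -0.78070315, -0.37822206]), 'wrist_torque': array([ 0.03336232, -0.07213852, -0.04751429]), 'finger_force': 0.0, 'finger_gap': 0.08538301658624668}
```

View pics/scene0.png

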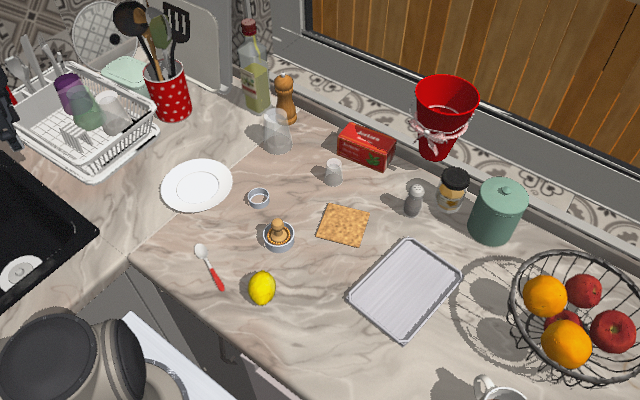

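View pics/top0.png

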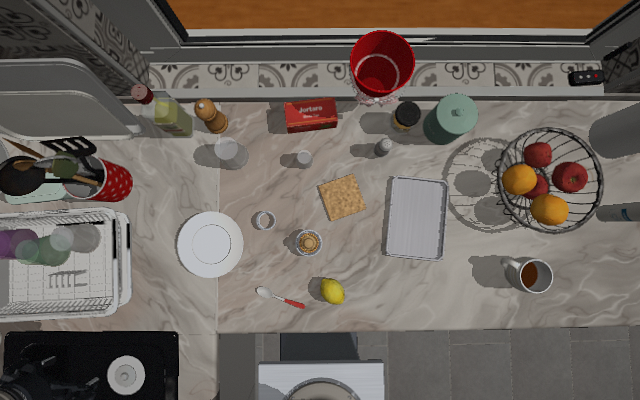

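The scene image shows the tin with the press at (278,233), a small empty ring look-alike at (258,198), the small glass at (333,172) and the wide glass at (276,131). The plate is at (197,185), the coaster at (343,224), the tray at (403,290) and the pepper at (413,198).

In the top image the tin is at (308,243), the small ring at (264,220), the small glass at (303,159) and the wide glass at (231,152). The coaster is at (342,197), the tray at (416,218) and the plate at (210,244).

What could be mistaken for the wanted things:
- **Tin ring:** the tin (308,243) or the small ring (264,220). I choose (308,243), which is larger and holds the case and press.
- **Small glass:** (303,159) or the wide glass (231,152). I choose (303,159).
- **Pepper:** the grey shaker (383,147) or the brown mill (211,116). Both are left alone.

Next I check these in enlarged crops.

```bash
cat > h.py <<'E'
from rig import robot
import cv2,numpy as np
def ray(c,u,v):
    f=200/np.tan(np.radians(c["vfov"]/2)); d=np.array([(u-c["cx"])/f,(v-c["cy"])/f])
    s=d.copy()
    for _ in range(20): s=d/(1+c["k1"]*(s@s))
    T=c["cam_to_world"]; r=T[:3,:3]@np.array([s[0],-s[1],-1]); return T[:3,3],r/np.linalg.norm(r)
def atz(c,u,v,z):
    o,r=ray(c,u,v); return o+r*(z-o[2])/r[2]
def tri(rs):
    A=np.zeros((3,3));b=np.zeros(3)
    for o,r in rs: P=np.eye(3)-np.outer(r,r);A+=P;b+=P@o
    p=np.linalg.solve(A,b); return p,[np.linalg.norm((np.eye(3)-np.outer(r,r))@(p-o)) for o,r in rs]
def proj(c,p):
    T=c["cam_to_world"]; q=T[:3,:3].T@(np.asarray(p)-T[:3,3]); s=np.array([q[0],-q[1]])/-q[2]
    f=200/np.tan(np.radians(c["vfov"]/2)); s=s*(1+c["k1"]*(s@s)); return s*f+[c["cx"],c["cy"]]
def down(a): # tool z down; a = yaw of closing axis (tool y) in world
    from scipy.spatial.transform import Rotation as R
    y=np.array([np.cos(a),np.sin(a),0]);z=np.array([0,0,-1.]);x=np.cross(y,z)
    return R.from_matrix(np.stack([x,y,z],1)).as_quat()
def crop(im,u,v,w,h,k): 
    x0,y0=int(u-w//2),int(v-h//2); return cv2.resize(im[y0:y0+h,x0:x0+w],None,fx=k,fy=k,interpolation=cv2.INTER_CUBIC)
E
python3 - <<'E'
from h import *
t=cv2.imread("pics/top0.png");s=cv2.imread("pics/scene0.png")
A=np.vstack([np.hstack([crop(t,308,243,50,36,8),crop(t,303,159,50,36,8)]),np.hstack([crop(s,278,233,50,36,8),crop(s,333,172,50,36,8)])])
cv2.imwrite("pics/c1.png",A)
E
```

```text
(no output)
```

View pics/c1.png

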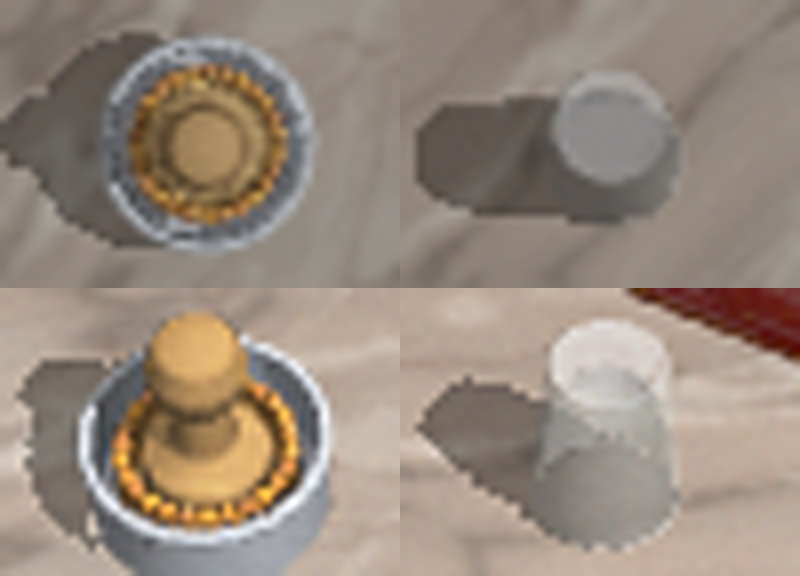

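The crop confirms that the tin at (308.5,242.5) in top holds a ribbed case and the press. Its rim centre in scene is (278.1,233.4). The small glass's top is centred at about (304.0,156.5) in top and (333.7,163.1) in scene.

Run:
```python
from h import *
T=robot.calibration("top");S=robot.calibration("scene");np.set_printoptions(precision=4,suppress=True)
for n,a,b in[("rim",(308.5,242.5),(278.1,233.4)),("glass",(304,156.5),(333.7,163.1))]:
    print(n,tri([ray(T,*a),ray(S,*b)]))
print("knob atz.05",atz(T,308.5,242.9,.055), atz(S,253+197/8-.5,215+70/8-.5,.049))
W=robot.calibration("wrist");s=robot.read_state();print(W,s["tcp_pos"])
t=cv2.imread("pics/top0.png");s=cv2.imread("pics/scene0.png")
A=np.vstack([np.hstack([crop(t,210,244,80,72,4),crop(t,342,197,60,72,4),crop(t,416,218,60,96,3)[:288]]),np.hstack([crop(s,197,185,80,72,4),crop(s,343,224,60,72,4),crop(s,403,290,120,126,2)[:,:180][:252].repeat(1,0) if 0 else cv2.resize(crop(s,403,290,120,120,1),(180,288))])])
cv2.imwrite("pics/c2.png",A);print(A.shape)
# plate by white threshold, coaster by hue
import itertools
for n,im,c in(("top",t,T),("scene",s,S)):
    hsv=cv2.cvtColor(im,cv2.COLOR_BGR2HSV)
    u,v=(210,244) if n=="top" else (197,185)
    m=((hsv[...,2]>200)&(hsv[...,1]<25)).astype(np.uint8)
    k,l,st,ce=cv2.connectedComponentsWithStats(m); i=l[v,u]
    cs=cv2.findContours((l==i).astype(np.uint8),cv2.RETR_EXTERNAL,cv2.CHAIN_APPROX_NONE)[0][0]
    e=cv2.fitEllipse(cv2.convexHull(cs)); print(n,"plate",st[i],e,atz(c,*e[0],.018))
    u,v=(342,197) if n=="top" else (343,224)
    m=((hsv[...,1]>95)).astype(np.uint8)
    k,l,st,ce=cv2.connectedComponentsWithStats(m); i=l[v,u]
    cs=cv2.findContours((l==i).astype(np.uint8),cv2.RETR_EXTERNAL,cv2.CHAIN_APPROX_NONE)[0][0]
    r=cv2.boxPoints(cv2.minAreaRect(cs)); print(n,"coaster",st[i],ce[i],atz(c,*ce[i],.007))
```

```text
rim (array([0.4563, 0.0285, 0.0228]), [np.float64(0.0006587532613211918), np.float64(0.0006587532613211681)])
glass (array([0.6718, 0.0374, 0.0548]), [np.float64(0.000949947420775152), np.float64(0.0009499474207752444)])
knob atz.05 [0.4558 0.0284 0.055 ] [0.4625 0.0331 0.049 ]
{'vfov': 61.39308885530252, 'cx': 320.07434171527547, 'cy': 196.4732000768979, 'k1': -0.07200776856773211, 'cam_to_world': array([[ 0.4195, -0.8746, -0.2429,  0.1574],
       [ 0.9077,  0.4038,  0.1136,  0.5059],
       [-0.0013, -0.2682,  0.9634,  0.374 ],
       [ 0.    ,  0.    ,  0.    ,  1.    ]])} [0.2195 0.4765 0.2307]
(576, 740, 3)Traceback (most recent call last):
  File "<stdin>", line 18, in <module>
cv2.error: OpenCV(4.12.0) /io/opencv/modules/imgproc/src/shapedescr.cpp:361: error: (-201:Incorrect size of input array) There should be at least 5 points to fit the ellipse in function 'fitEllipseNoDirect'
```

View pics/c2.png

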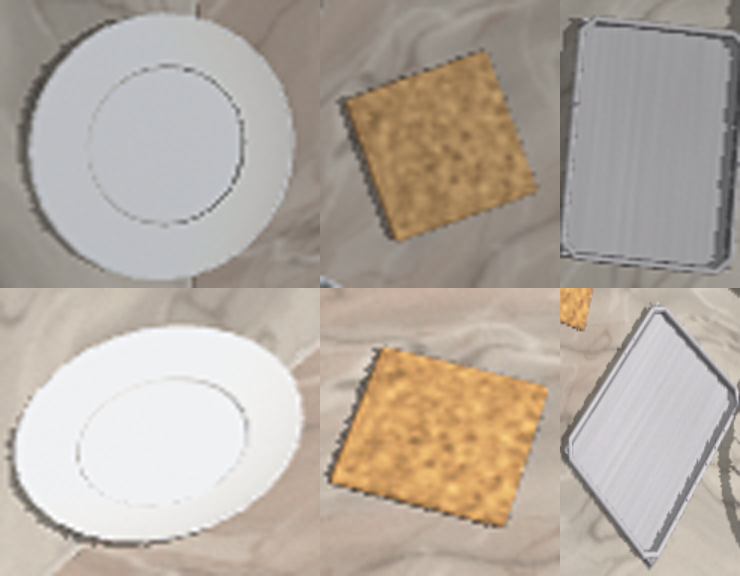

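In this crop montage the plate's outer edge centre is at (209.75,244.0) in top and (196.0,185.1) in scene. The coaster centre is at (341.9,196.6) in top and (342.8,224.6) in scene. The tray's rim corners average (417,218) in top and about (404.2,287.5) in scene.

I triangulate these and then take wrist views of the glass and tin at two opposite yaws, which cancels the wrist camera's bias.

Run:
```python
from h import *
T=robot.calibration("top");S=robot.calibration("scene");np.set_printoptions(precision=4,suppress=True)
for n,a,b,z in[("plate",(209.75,244),(196,185.1),.018),("coaster",(341.9,196.6),(342.8,224.6),.007),("tray",(417,218),(404.2,287.5),.015)]:
    print(n,tri([ray(T,*a),ray(S,*b)]),atz(T,*a,z),atz(S,*b,z))
for c in[(406.3,237.5),(461,272.5),(403,344.6),(346.3,295.4)]: print("tray corner S",atz(S,*c,.015))
s=robot.read_state()
for i,(p,z,a) in enumerate([((.672,.038),.16,np.pi/2),((.672,.038),.16,-np.pi/2),((.456,.0285),.13,-np.pi/2),((.456,.0285),.13,np.pi/2)]):
    robot.move_ptp([*p,z],down(a)); robot.dwell(.15)
    c=robot.calibration("wrist"); im=robot.snapshot("wrist"); cv2.imwrite(f"pics/w{i}.png",im); np.save(f"w{i}.npy",c)
    s=robot.read_state();print(i,s["time_s"],s["tcp_pos"],s["q"][5], proj(c,[*p,z-.1]))
np.save("top.npy",T)
w=[cv2.imread(f"pics/w{i}.png") for i in range(4)]
cv2.imwrite("pics/wm.png",cv2.resize(np.vstack([np.hstack(w[:2]),np.hstack(w[2:])]),(800,500),interpolation=cv2.INTER_AREA))
```

```text
plate (array([0.4545, 0.283 , 0.0088]), [np.float64(0.0008694728936327032), np.float64(0.0008694728936326987)]) [0.4541 0.2811 0.018 ] [0.4504 0.2748 0.018 ]
coaster (array([ 0.5746, -0.0598, -0.0023]), [np.float64(0.0003016638040400275), np.float64(0.00030166380404007234)]) [ 0.5736 -0.0589  0.007 ] [ 0.569  -0.0637  0.007 ]
tray (array([ 0.5155, -0.2542,  0.0041]), [np.float64(0.0006294855192803152), np.float64(0.0006294855192802705)]) [ 0.5155 -0.2518  0.015 ] [ 0.5089 -0.2556  0.015 ]
tray corner S [ 0.6174 -0.197   0.015 ]
tray corner S [ 0.6085 -0.3326  0.015 ]
tray corner S [ 0.404 -0.315  0.015]
tray corner S [ 0.4255 -0.1723  0.015 ]
0 2.5667 [0.6719 0.0388 0.1602] -1.6279721176274566 [317.8022 197.2887]
1 5.4167 [0.672 0.038 0.16 ] 1.5133854019046096 [321.2617 196.1162]
2 6.4917 [0.4573 0.0284 0.13  ] 1.4652522904798726 [321.0465 198.3601]
3 9.3417 [0.456  0.0285 0.13  ] -1.6762367087523768 [319.0903 197.2971]
```

View pics/wm.png

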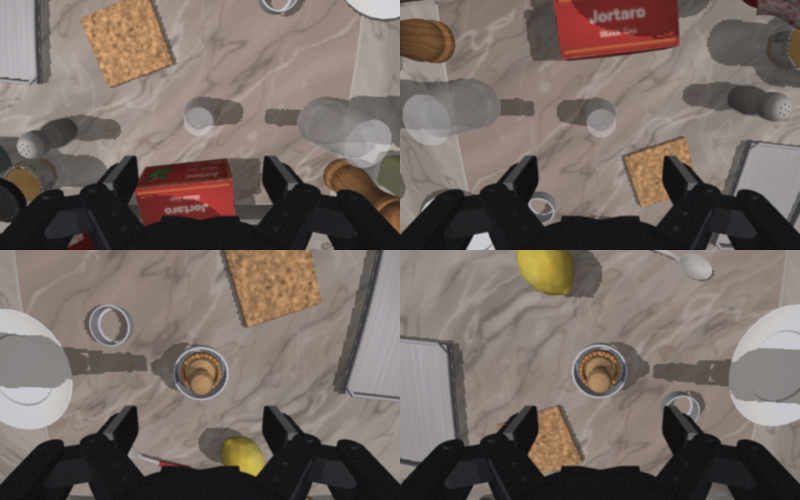

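The wrist montage shows the glass near the image centre in both yaws, and the tin likewise, with the fingers at the bottom. The box is clear of the glass. I enlarge these for exact pixels.

Run:
```python
from h import *
w=[crop(cv2.imread(f"pics/w{i}.png"),320,190,100,75,4) for i in range(4)]
cv2.imwrite("pics/wc.png",np.vstack([np.hstack(w[:2]),np.hstack(w[2:])]))
```

```text
(no output)
```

View pics/wc.png

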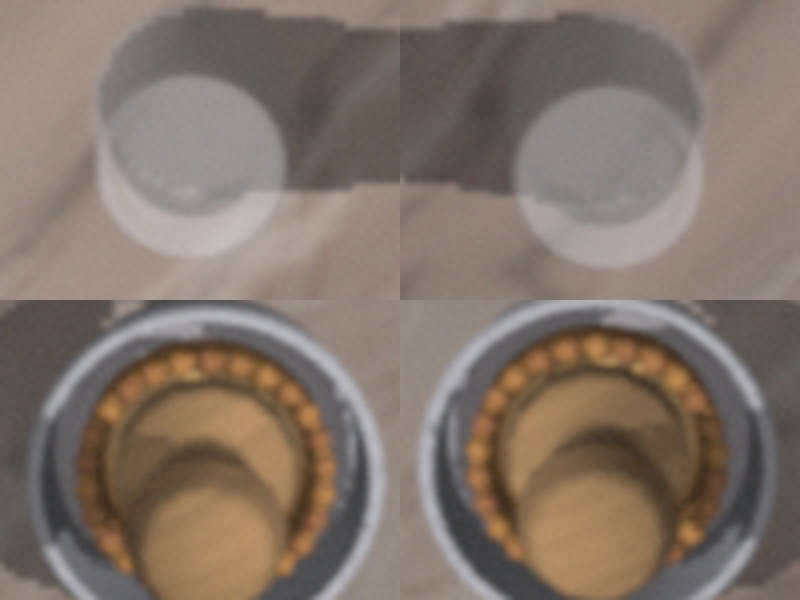

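Enlarged, the glass tops are centred at crop (191.5,165) and (208,176.5). The tin rims run out of the crop, so I take one larger crop of them.

Run:
```python
from h import *
w=[crop(cv2.imread(f"pics/w{i}.png"),320,200,100,120,4) for i in (2,3)]
cv2.imwrite("pics/wd.png",np.hstack(w))
```

```text
(no output)
```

View pics/wd.png

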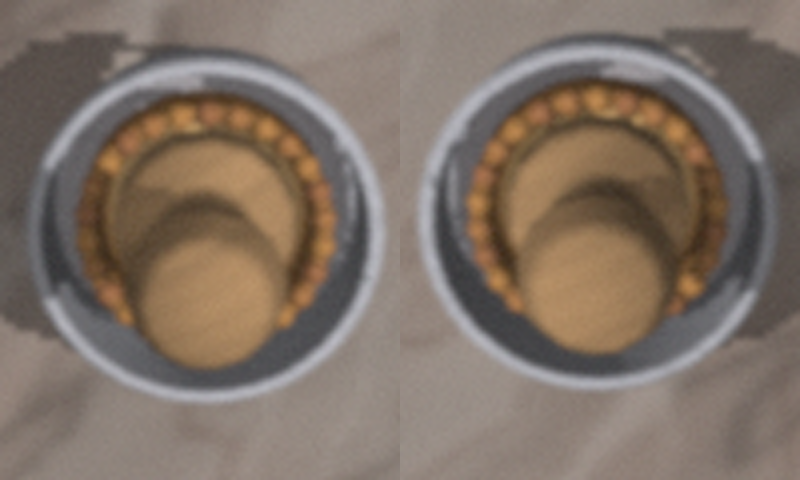

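In these crops the rim centres are at (207.5,229.5) in w2 and (198.5,216) in w3, with the press centred in the case.

Run:
```python
from h import *
np.set_printoptions(precision=4,suppress=True)
C=[np.load(f"w{i}.npy",allow_pickle=True).item() for i in range(4)];T=robot.calibration("top");S=robot.calibration("scene")
g=[(270+191.5/4-.5,153+165/4-.5),(270+208/4-.5,153+176.5/4-.5)]
t=[(270+207.5/4-.5,140+229.5/4-.5),(270+198.5/4-.5,140+216/4-.5)]
print("glass",tri([ray(C[0],*g[0]),ray(C[1],*g[1])]),[atz(C[i],*g[i],.058) for i in(0,1)])
print("tin",tri([ray(C[2],*t[0]),ray(C[3],*t[1])]),[atz(C[2+i],*t[i],.028) for i in(0,1)])
gx=tri([ray(C[0],*g[0]),ray(C[1],*g[1]),ray(T,304,156.5)]);print(gx)
for p in([.673,.038,.058],[.457,.028,.028]): print(proj(T,p),proj(S,p))
```

```text
glass (array([0.6704, 0.0377, 0.0557]), [np.float64(7.695891112119999e-05), np.float64(7.695891112118305e-05)]) [array([0.6698, 0.0377, 0.058 ]), array([0.671 , 0.0378, 0.058 ])]
tin (array([0.4551, 0.0284, 0.0225]), [np.float64(0.0001416371603247233), np.float64(0.00014163716032472058)]) [array([0.4566, 0.0282, 0.028 ]), array([0.4536, 0.0285, 0.028 ])]
(array([0.6706, 0.0378, 0.0562]), [np.float64(0.0003423721109749698), np.float64(4.7439156347491625e-05), np.float64(0.0003833760530415208)])
[304.0078 155.5225] [333.4205 161.7833]
[308.8443 242.0906] [278.0113 231.9075]
```

Wrist pairs give the glass at (0.6704, 0.0377) and the tin at (0.4551, 0.0284). The rays agree to within 0.2 mm, heights match to within a few millimetres, and the reach is fine. Next is the press.

Run:
```python
from h import *
np.set_printoptions(precision=4,suppress=True)
t=(.4551,.0284);k=(.5735,-.059);q=down(np.pi/2)
def st(n):
    s=robot.read_state();print(n,round(s["time_s"],2),s["tcp_pos"],"gap",round(s["finger_gap"],4),"ff",round(s["finger_force"],1),s["ft_force"])
robot.move_straight([*t,.040],q,v=.15);st("at")
robot.close_gripper(30);st("grip")
robot.move_straight([*t,.11],v=.15);st("lift")
robot.move_straight([*k,.075],v=.2)
print(robot.move_straight([*k,.036],v=.06,f_stop=3));st("down")
robot.gripper_open();robot.move_straight([*k,.13],v=.2);st("up")
for n in("top","scene"): cv2.imwrite(f"pics/{n}1.png",robot.snapshot(n))
a=cv2.imread("pics/top1.png");b=cv2.imread("pics/scene1.png")
cv2.imwrite("pics/m1.png",np.hstack([crop(a,325,205,100,130,4),crop(b,310,225,100,130,4)]))
```

```text
at 10.09 [0.4556 0.0284 0.0405] gap 0.0854 ff 0.0 [ 0.2516 -0.3144  0.0233]
grip 10.68 [0.4554 0.0284 0.0404] gap 0.0253 ff 29.3 [-0.695  -0.5279  4.5219]
lift 11.29 [0.4545 0.0285 0.1093] gap 0.025 ff 29.5 [-0.4545 -0.0036 -1.2131]
True
down 12.81 [ 0.5728 -0.0591  0.0372] gap 0.0254 ff 30.0 [-1.1455 -1.6057  4.4828]
up 14.04 [ 0.5729 -0.0588  0.1293] gap 0.0854 ff 0.0 [ 0.3886 -0.862  -1.0107]
```

View pics/m1.png

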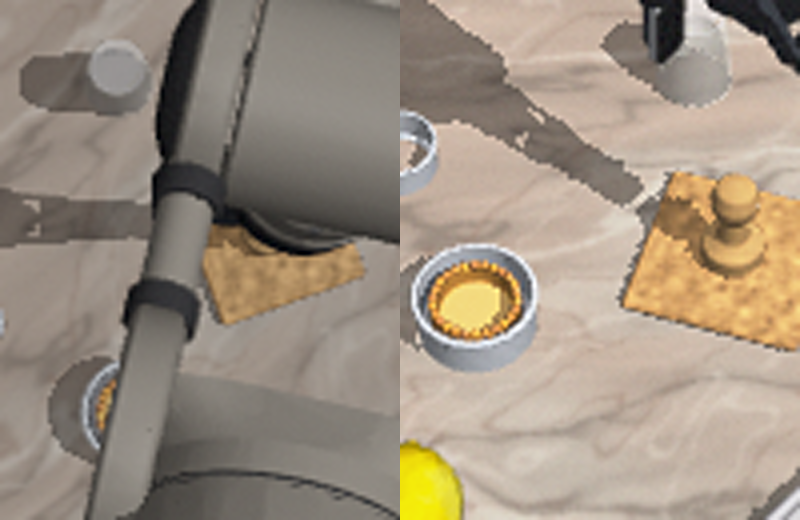

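The press stands upright in the middle of the coaster (scene ≈ (342.8,224)), and the case is seated in the tin. Now I grip the tin high on the ring, so the gripper's body stays above the case once the ring is down.

```bash
cat >> h.py <<'E'
np.set_printoptions(precision=4,suppress=True)
def st(n):
    s=robot.read_state();print(n,round(s["time_s"],2),s["tcp_pos"],"gap",round(s["finger_gap"],4),"ff",round(s["finger_force"],1),s["ft_force"]);return s
E
python3 - <<'E'
from h import *
t=(.4551,.0284);q=down(np.pi/2)
robot.move_straight([*t,.11],q,v=.25)
robot.move_straight([*t,.0095],q,v=.12);robot.dwell(.2);st("at")
robot.close_gripper(50);st("grip")
cv2.imwrite("pics/s2.png",robot.snapshot("scene"))
robot.move_straight([*t,.05],v=.1);robot.dwell(.1);st("lift")
b=robot.snapshot("scene");w=robot.snapshot("wrist");cv2.imwrite("pics/s3.png",b);cv2.imwrite("pics/ws3.png",w)
cv2.imwrite("pics/m2.png",np.hstack([crop(cv2.imread("pics/s2.png"),285,225,66,100,6),crop(b,285,220,66,100,6)]))
E
```

```text
at 16.07 [0.4556 0.0283 0.0101] gap 0.0855 ff 0.0 [ 0.2342 -0.7161  1.2229]
grip 16.41 [0.4554 0.0284 0.0106] gap 0.0651 ff 52.0 [-3.5177  0.5399 12.6375]
lift 17.12 [0.4545 0.0285 0.0493] gap 0.0649 ff 55.6 [-0.4212 -0.5536 -1.9143]
```

View pics/m2.png

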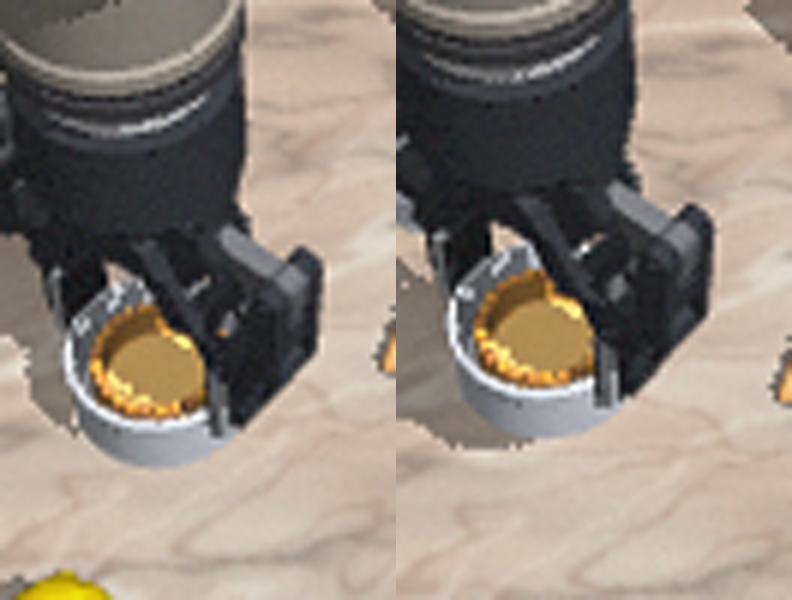

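The tin came up level with the case inside, and the pads hold the top ~10 mm of the ring. Next I carry it over the glass and lower it with a force guard.

Run:
```python
from h import *
t=(.4551,.0284);g=(.6704,.0377)
robot.move_straight([*t,.105],v=.15)
robot.move_straight([*g,.105],v=.12);robot.dwell(.25);st("over")
b=robot.snapshot("scene");cv2.imwrite("pics/s4.png",b)
hit=robot.move_straight([*g,.045],v=.05,f_stop=5);s=st(f"mid hit={hit}")
if not hit:
    hit=robot.move_straight([*g,.0105],v=.04,f_stop=5);st(f"low hit={hit}")
b2=robot.snapshot("scene");cv2.imwrite("pics/s5.png",b2)
cv2.imwrite("pics/m3.png",np.hstack([crop(b,333,155,66,100,6),crop(b2,333,165,66,100,6)]))
```

```text
over 19.93 [0.6703 0.0377 0.1052] gap 0.0646 ff 55.6 [-0.3632  0.0383 -2.0056]
mid hit=False 21.33 [0.6707 0.0377 0.0455] gap 0.0649 ff 55.7 [-0.2521  1.0777 -1.6829]
low hit=True 22.09 [0.67   0.0378 0.0122] gap 0.0647 ff 55.5 [ 0.3151 -0.3417  3.5754]
```

View pics/m3.png

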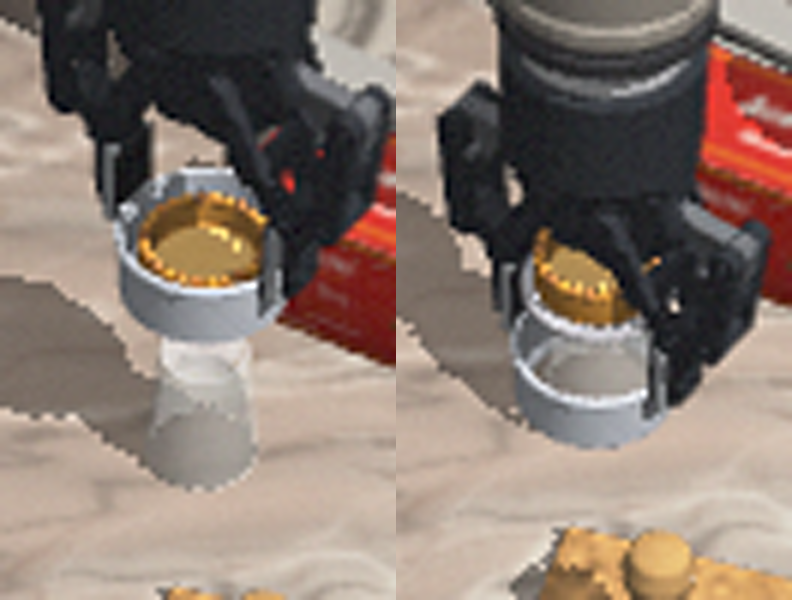

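The ring is down around the glass, and the case stands level up on the bottom on the glass. I release, raise and measure the case.

Run:
```python
from h import *
g=(.6704,.0377)
robot.gripper_open();st("open")
robot.move_straight([*g,.18],v=.15);robot.dwell(.2);st("up")
c=robot.calibration("wrist");np.save("w5.npy",c);w=robot.snapshot("wrist");cv2.imwrite("pics/w5.png",w)
b=robot.snapshot("scene");cv2.imwrite("pics/s6.png",b)
print(proj(c,[*g,.079]),c["cam_to_world"][:3,3])
cv2.imwrite("pics/m4.png",np.hstack([crop(w,320,195,110,120,4),crop(b,333,165,80,120,4)]))
```

```text
open 22.48 [0.669  0.0378 0.0111] gap 0.0855 ff 0.0 [-0.4075  0.9355  0.2125]
up 23.96 [0.6701 0.0377 0.1791] gap 0.0854 ff 0.0 [ 0.6631 -0.0263  0.3504]
[319.0432 198.2442] [0.6024 0.0384 0.3227]
```

View pics/m4.png

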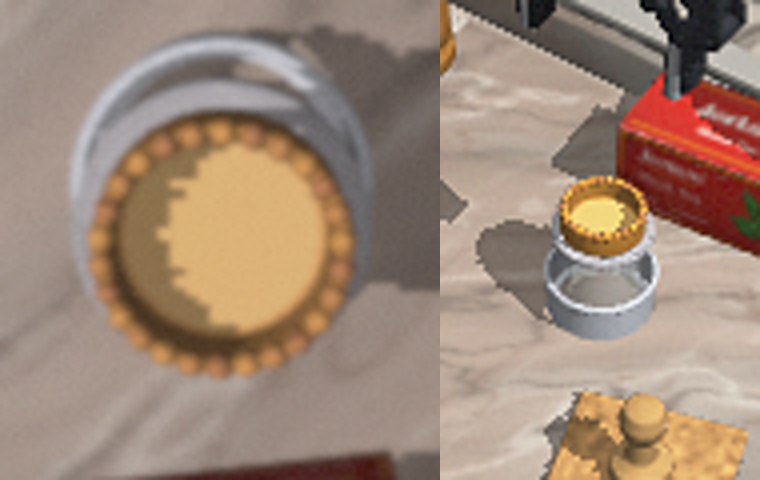

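The case is level on the glass, with its rim centre in the wrist crop at (223.5,244), which is pixel (320.4,195.5) and within about 1–2 mm of the glass centre. Now I grip it and set it on the plate.

Run:
```python
from h import *
c=np.load("w5.npy",allow_pickle=True).item(); p=atz(c,320.4,195.5,.079); print(p)
x=p[0]+.001; y=p[1]; assert abs(x-.6704)<.005 and abs(y-.0377)<.004
pl=(.454,.281)
robot.move_straight([x,y,.065],v=.12);robot.dwell(.2);st("at")
robot.close_gripper(25);st("grip")
robot.move_straight([x,y,.075],v=.03);robot.move_straight([x,y,.16],v=.12);st("lift")
robot.move_straight([*pl,.10],v=.2);robot.dwell(.1)
b=robot.snapshot("scene");cv2.imwrite("pics/s7.png",b)
print(robot.move_straight([*pl,.006],v=.05,f_stop=2.5));st("down")
robot.gripper_open();robot.move_straight([*pl,.14],v=.15);robot.dwell(.1);st("up")
cc=robot.calibration("wrist");np.save("w8.npy",cc);w=robot.snapshot("wrist");cv2.imwrite("pics/w8.png",w)
b2=robot.snapshot("scene");cv2.imwrite("pics/s8.png",b2)
cv2.imwrite("pics/m5.png",np.hstack([cv2.resize(w,(384,240)),crop(b2,265,180,200,120,2)]))
```

```text
[0.6683 0.0387 0.079 ]
at 25.37 [0.6697 0.0387 0.0659] gap 0.0854 ff 0.0 [ 0.2814 -0.3122 -0.1847]
grip 25.78 [0.6694 0.0386 0.0654] gap 0.0493 ff 26.2 [ 0.1782 -0.3151  2.6284]
lift 27.12 [0.6687 0.0387 0.1591] gap 0.0495 ff 26.0 [-0.4764 -0.3037 -0.5913]
True
down 30.78 [0.454 0.281 0.008] gap 0.0493 ff 26.5 [1.1736 0.2456 4.7156]
up 32.37 [0.4535 0.2807 0.1389] gap 0.085 ff 0.0 [-0.0978 -0.6531 -1.2016]
```

View pics/m5.png

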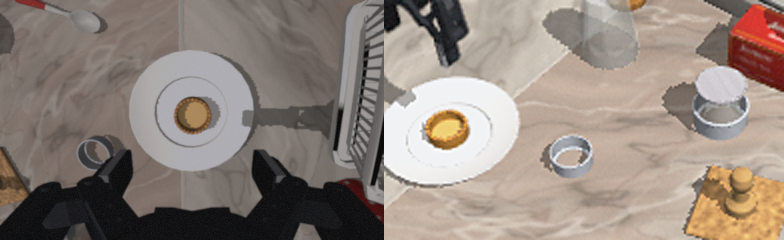

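The case sits on the middle of the plate, at wrist (193,116) against the plate's flat centre (191,111.5) seen lower down. That puts it within about 2–3 mm after parallax. The disc remains on the glass with the ring round it, so I look at them from above.

Run:
```python
from h import *
g=(.6704,.0377);q=down(np.pi/2-.095)
robot.move_straight([*g,.165],q,v=.25);robot.dwell(.2);st("over")
c=robot.calibration("wrist");np.save("w9.npy",c);w=robot.snapshot("wrist");cv2.imwrite("pics/w9.png",w)
t=robot.snapshot("top");cv2.imwrite("pics/t9.png",t)
print(proj(c,[*g,.062]),proj(c,[*g,.028]))
cv2.imwrite("pics/m6.png",np.hstack([crop(w,320,185,110,130,4),crop(t,417,218,80,130,4)]))
```

```text
over 34.12 [0.6701 0.0386 0.1652] gap 0.0853 ff 0.0 [-0.0803 -1.0636 -0.0269]
[318.0907 196.7722] [318.3049 186.0881]
```

View pics/m6.png

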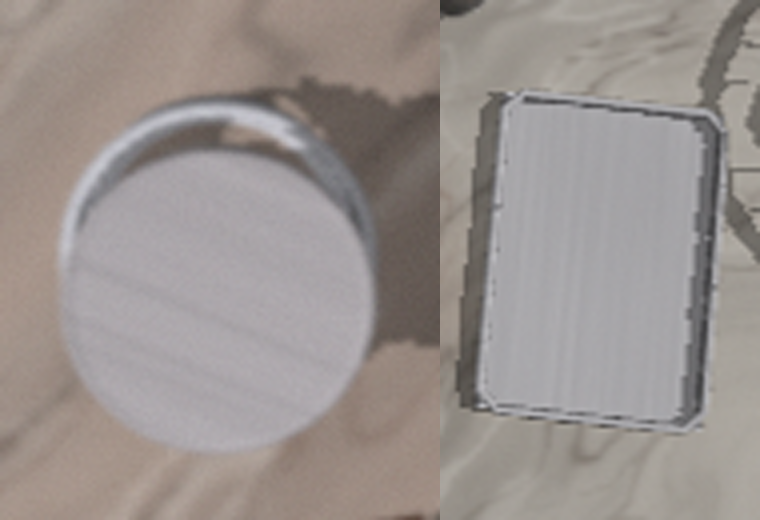

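The disc is centred in the wrist view at crop (220.5,301), which is pixel (319.6,194.75). The tray's rim corners in top give a centre of (417.2,217.9) and an angle of about −0.09 rad, matching the earlier estimate. Now I take the disc to the far end of the tray.

Run:
```python
from h import *
c=np.load("w9.npy",allow_pickle=True).item(); p=atz(c,319.6,194.75,.062);r=atz(c,318.75,182.5,.028);tr=atz(robot.calibration("top"),417.2,217.9,.015);print(p,r,tr)
x=p[0]+.001; y=p[1]; assert abs(x-.6704)<.005 and abs(y-.0377)<.005
d=tr[:2]+.05*np.array([.9957,-.0925]);print(d)
robot.move_straight([x,y,.050],v=.12);robot.dwell(.15);st("at")
robot.close_gripper(30);st("grip")
robot.move_straight([x,y,.06],v=.04);robot.move_straight([x,y,.15],v=.15);st("lift")
b=robot.snapshot("scene")
robot.move_straight([*d,.06],v=.2)
print(robot.move_straight([*d,-.004],v=.04,f_stop=3));st("down")
b2=robot.snapshot("scene")
cv2.imwrite("pics/m7.png",np.hstack([crop(b,333,145,66,100,5),crop(b2,410,265,90,100,5)]))
```

```text
[0.6689 0.039  0.062 ] [0.6673 0.0384 0.028 ] [ 0.5158 -0.2523  0.015 ]
[ 0.5656 -0.2569]
at 35.48 [0.6705 0.039  0.051 ] gap 0.0855 ff 0.0 [-0.5776  1.0831 -0.1049]
grip 35.87 [0.6702 0.0389 0.0507] gap 0.058 ff 31.5 [-0.9401 -0.0061  4.9141]
lift 37.02 [0.6693 0.039  0.1489] gap 0.0578 ff 32.2 [-0.3376  0.6348 -0.3026]
True
down 40.26 [ 0.5654 -0.2569 -0.0015] gap 0.0581 ff 34.9 [-1.0068 -0.0232  5.607 ]
```

View pics/m7.png

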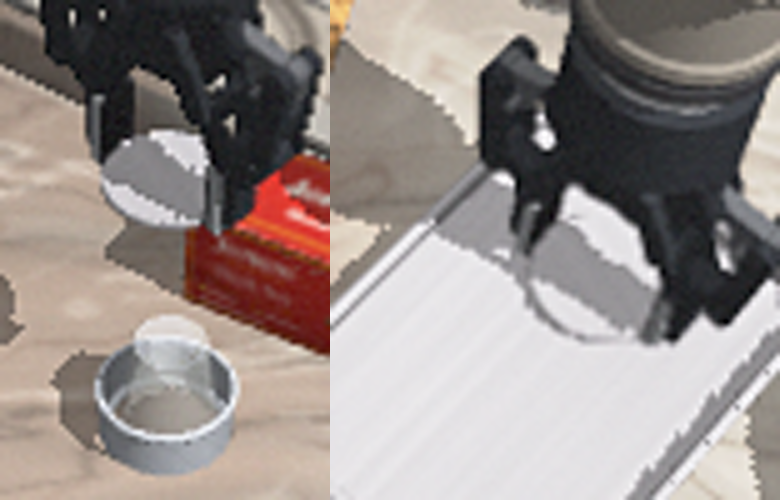

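The disc is level, just above the tray floor at the far end. I release it, then fetch the ring.

Run:
```python
from h import *
tr=np.array([.5158,-.2523]);L=np.array([.9957,-.0925]);d=tr+.05*L;e=tr-.05*L;r=(.6687,.0381)
robot.gripper_open();robot.move_straight([*d,.13],v=.15)
robot.move_straight([*r,.13],v=.25);robot.dwell(.1)
robot.move_straight([*r,-.001],v=.1,f_stop=6);robot.dwell(.15);st("at")
robot.close_gripper(45);st("grip")
robot.move_straight([*r,.14],v=.1);st("lift")
b=robot.snapshot("scene")
robot.move_straight([*e,.06],v=.2);robot.dwell(.1)
print(robot.move_straight([*e,-.001],v=.04,f_stop=3));st("down")
robot.gripper_open();robot.move_straight([*e,.15],v=.15);st("up")
robot.move_ptp([.42,.15,.25],down(np.pi/2));st("away")
b2=robot.snapshot("scene");t=robot.snapshot("top");cv2.imwrite("pics/t10.png",t);cv2.imwrite("pics/s10.png",b2)
cv2.imwrite("pics/m8.png",np.vstack([np.hstack([crop(b,340,150,120,100,3),crop(b2,405,285,120,100,3)]),np.hstack([crop(t,417,218,120,100,3),crop(b2,330,180,120,100,3)])]))
```

```text
at 44.84 [ 0.6691  0.0381 -0.0003] gap 0.0857 ff 0.0 [ 1.2457  0.0777 -0.6548]
grip 45.17 [ 0.6692  0.0381 -0.0001] gap 0.0659 ff 50.5 [-1.4649 -0.6679  5.0673]
lift 46.73 [0.6683 0.0381 0.1391] gap 0.0657 ff 50.0 [-0.3402 -0.1658 -1.6191]
True
down 50.12 [ 0.4659 -0.2476  0.0028] gap 0.0658 ff 50.4 [-0.7999 -0.5125  4.7122]
up 51.59 [ 0.4655 -0.2473  0.1491] gap 0.0853 ff 0.0 [0.1024 0.5652 0.0745]
away 53.12 [0.4203 0.1493 0.2496] gap 0.0856 ff 0.0 [ 1.007  -0.6545 -0.5907]
```

View pics/m8.png

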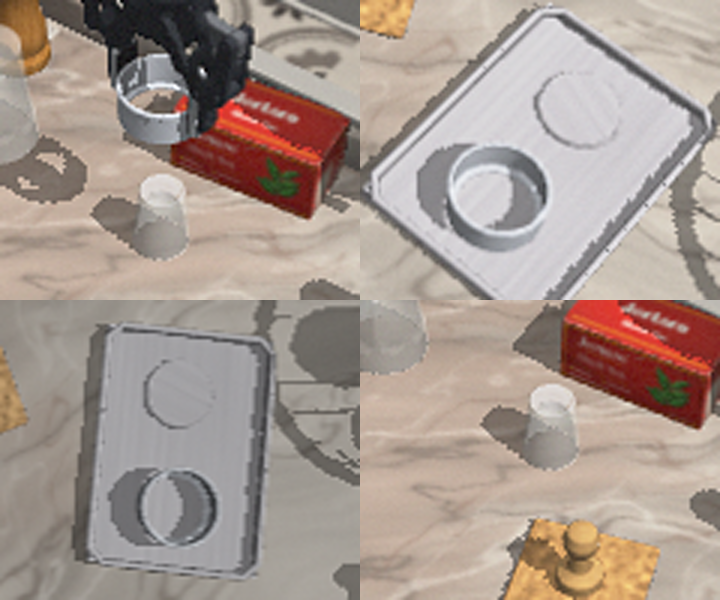

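The disc and the ring lie flat and well apart in the tray, at top crop (180,393) and (178,508). The glass still stands in place at crop (552,425), and the press is upright on the coaster. I take one last look at the plate with numbers, then hand in.

Run:
```python
from h import *
a=cv2.imread("pics/s8.png");b=cv2.imread("pics/s10.png")
d=lambda u,v,k=20:float(cv2.absdiff(a[v-k:v+k,u-k:u+k],b[v-k:v+k,u-k:u+k]).mean())
print("plate/case change",d(197,183),"wide glass",d(276,131),"pepper",d(413,198),"small ring",d(258,198,12))
robot.sign_off();st("end")
```

```text
plate/case change 3.908125 wide glass 2.830625 pepper 2.6502083333333335 small ring 2.8778935185185186
the job is handed in; nothing more can be done
the job is handed in; nothing more can be done
```

The job is handed in after about 53 s of the 96 s allowed: the press is on the coaster, the case is on the middle of the plate, the tin's bottom and ring lie flat and apart in the tray, and the small glass still stands in its place.

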